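Unnest the dispensing tubs onto their stands

TASK

Four dispensing tubs are nested in one another on the pharmacy bench. Take the nest apart and stand each tub upright on the round stand of its own colour, its foot wholly on the stand, ready for filling. Do not knock a tub over, and leave the jar and the little carton where they are.

Things in the scene. Friction and masses are not known exactly. Their poses are not given: they have to be found in the camera images.
- tub_red_mid (a point): red plastic tub, open-topped (largest, bottom of the nest), 72 mm tall: upper 32 mm an upright grip collar, 68 mm outside, 58 mm inside; below it a tapered 40 mm body to a flat 56 mm foot. In the nest a collar rests on the rim below and the body hangs inside with 1.8 mm play: it comes out straight up. Point: on the axis half-way up, 36 mm above the foot, 4 mm above the collar's lower edge; z up.
- tub_yellow_mid (a point): yellow plastic tub, open-topped (second largest, nested in the red one), 72 mm tall: upper 32 mm an upright grip collar, 62 mm outside, 52 mm inside; below it a tapered 40 mm body to a flat 50 mm foot. In the nest a collar rests on the rim below and the body hangs inside with 1.8 mm play: it comes out straight up. Point: on the axis half-way up, 36 mm above the foot, 4 mm above the collar's lower edge; z up.
- tub_blue_mid (a point): blue plastic tub, open-topped (third, nested in the yellow one), 72 mm tall: upper 32 mm an upright grip collar, 56 mm outside, 46 mm inside; below it a tapered 40 mm body to a flat 44 mm foot. In the nest a collar rests on the rim below and the body hangs inside with 1.8 mm play: it comes out straight up. Point: on the axis half-way up, 36 mm above the foot, 4 mm above the collar's lower edge; z up.
- tub_green_mid (a point): green plastic tub, open-topped (smallest, top of the nest, nested in the blue one), 72 mm tall: upper 32 mm an upright grip collar, 50 mm outside, 40 mm inside; below it a tapered 40 mm body to a flat 38 mm foot. In the nest a collar rests on the rim below and the body hangs inside with 1.8 mm play: it comes out straight up. Point: on the axis half-way up, 36 mm above the foot, 4 mm above the collar's lower edge; z up.
- stand_red: red round flat stand fixed to the bench, 84 mm diameter, 8 mm high, with a thin white circle on top: the place of the red tub. Origin at the centre of its underside on the bench, z up, so its top is 8 mm above the origin.
- stand_yellow: yellow round flat stand fixed to the bench, 78 mm diameter, 8 mm high, with a thin white circle on top: the place of the yellow tub. Origin at the centre of its underside on the bench, z up, so its top is 8 mm above the origin.
- stand_blue: blue round flat stand fixed to the bench, 72 mm diameter, 8 mm high, with a thin white circle on top: the place of the blue tub. Origin at the centre of its underside on the bench, z up, so its top is 8 mm above the origin.
- stand_green: green round flat stand fixed to the bench, 66 mm diameter, 8 mm high, with a thin white circle on top: the place of the green tub. Origin at the centre of its underside on the bench, z up, so its top is 8 mm above the origin.
- pill_bottle_mid (a point): loose amber jar with a white cap, 56 mm diameter, about 100 mm tall, a bystander. The point is on its axis 50 mm above the bench.
- carton_mid (a point): loose small brown carton with a white band, 60 x 90 mm (x, y) and 55 mm high, a bystander. The point is at its centre.
There are look-alikes about, which are no part of the job. Of the things that look like the stand_red, take the one that is farthest to the robot's right at the start.

How it is judged:
At the end, for the whole second after the job is handed in: Each tub is upright (within 0.1 rad) and at rest on the stand of its own colour, its axis within 13.5 mm of the stand's centre (its foot on the stand), its mid-point 38 to 50 mm above the bench, nothing nested in it; jar and carton within 30 mm of where they began (horizontal distance between tub_red_mid and stand_red below 0.0135 m and z of tub_red_mid in the frame of stand_red between 0.038 and 0.05 m and angle between each of tub_red_mid, tub_yellow_mid, tub_blue_mid, tub_green_mid's own z axis and vertical below 0.1 rad and linear speed of each of tub_red, tub_yellow, tub_blue, tub_green below 0.02 m/s and horizontal distance between tub_yellow_mid and stand_yellow below 0.0135 m and z of tub_yellow_mid in the frame of stand_yellow between 0.038 and 0.05 m and horizontal distance between tub_blue_mid and stand_blue below 0.0135 m and z of tub_blue_mid in the frame of stand_blue between 0.038 and 0.05 m and horizontal distance between tub_green_mid and stand_green below 0.0135 m and z of tub_green_mid in the frame of stand_green between 0.038 and 0.05 m and distance of each of pill_bottle_mid, carton_mid from where it was at the start of the episode below 0.03 m); the robot touches nothing.
It fails at once if a tub is knocked over (tilted more than 0.7 rad) (angle between any of tub_red_mid, tub_yellow_mid, tub_blue_mid, tub_green_mid's own z axis and vertical above 0.7 rad).
It fails at once if the jar or the carton is displaced by more than 30 mm (distance of any of pill_bottle_mid, carton_mid from where it was at the start of the episode above 0.03 m).
It also fails if it takes over 120 s, if anything falls off the work surface, if the arm or the gripper's body presses on something with over 40 N, if the wrist force passes 120 N, or if a joint passes its speed limit or range.

ROBOT

A 6-joint arm with a two-finger parallel gripper is mounted at the origin on the work surface. World frame = base frame: x ahead of the robot, y to its left, z up, the work surface at z = 0. Lengths are in m, angles in rad, forces in N, time in s.
With the tool pointing down it reaches from about 0.275 to 0.75 m from the base axis. Payload 10.2 kg.
Tool frame: the origin (TCP) lies on the mounting face of the last link; the fingertips stand 173 mm ahead of it and the grasp point (between the pads) lies 155 mm ahead of it (env.grasp_offset is the distance from the TCP to the grasp point, in m); z points along the fingers, x is the direction in which the jaws open and shut, and the axes are right-handed (so a half turn about z gives the same grasp; the last joint's range is limited). The gripper opens to 85 mm and grips with 20 to 120 N. Pads are 22 mm wide; open, the fingers measure 114 mm over their backs; the gripper's body (76 mm by 85 mm) begins 54 mm behind the grasp point. The pads swing forward as they close: fully open they stand 13 mm farther back than shut.
Start: joints at [0.979, 0.313, 1.498, -0, 1.331, -0.223], TCP at [0.189, 0.49, 0.405] pointing down, gripper open.
Joint ranges: [-2.94, 2.94], [-0.97, 2.17], [0.19, 2.56], [-1.23, 4.37], [0.02, 3.11], [-2.88, 2.88]. Speed limits (rad/s): [2.39, 2.39, 3.01, 3.14, 3.14, 3.14].

INTERFACE

Orientations are given as a 3x3 rotation matrix whose columns are the frame's x, y, z axes.
In Python, from workcell import env gives the robot as it stands. The module is installed in compiled form; this text tells all that it offers.
- The arm moves only by the tool arm_command, never from a script. Its arguments are lists of equal length, an entry for each row: "claw": the gripper's target within -1 to 1 (fully open at 1, half-way at 0, shut at -1); "dp": the shift along the tool's x, y, z in cm, a list of three; "turn": the turn about the tool's z in rad. A call has 1 to 20 rows; each row is the pose to reach, as a shift and turn from the pose measured when the call began, along the tool's axes at that moment; what a row does not reach only later rows make up. A row lasts 1/12 s, in which the tool goes at most 41.7 mm and 7.16 degrees, less where a joint would pass 70% of its speed; a pose out of reach is approached as far as the arm can. A call with a gripper value outside its range is refused whole. The fingers move at their own pace and stop on an object; "newtons" is the grip in N (left out, the last holds). Time passes only in rows, so rows that repeat a pose let the fingers close. It gives the time, the measured TCP pose, the force and the opening at its end, in the units of the state.
- env.read_state(): the state, without advancing time (a new reading comes with each control period).
- env.snapshot(name): name is "scene" or "top" or "wrist"; returns a dict with "img" (480x640x3 uint8, red, green, blue), "fx", "fy", "cx", "cy" (pixels), "pose" (4x4, takes a point from camera to world coordinates). Camera axes: x right, y down, z forward; pixel columns grow to the right and rows downward; lengths in m; the calibration is good to about 2 mm. A picture is of the moment at which its call begins. There is no depth.
- env.sign_off(): hands the job in, once; it reports no verdict.
The state is a dict: "clock": time; "joint_positions": joint angles; "joint_vel": joint speeds; "effort": joint torques, N m; "tool_pos": TCP position; "tcp_rot": TCP orientation; "ft_force": force on the tool from outside, world axes, zero at the start; "torque": the same for the moment, N m; "finger_gap": opening from 0.0 (shut) to 1.0 (fully open).
Only numpy, scipy, OpenCV 4.12 (cv2) and the standard library are available. Lean on these libraries where they do the work, as an engineer would, in place of code of your own. Each camera call takes 0.05 s, during which the arm holds its last target.

## Working session

There is one attempt and no reset: what is moved stays moved. The work goes in short steps, Python scripts to look and compute and a tool call to move; the robot and the scene stay as the last step left them, time stands still between calls to the robot, and variables do not carry over. Pictures are saved under pics/ and viewed, and the job is handed in when it is done.

Besides the shell and the picture viewer there is one more tool, called after ">>>" by a JSON object that holds its "method" and its "body". arm_command: Moves the arm, as the interface text tells. Its arguments: {"type":"object","properties":{"claw":{"type":"array"},"dp":{"type":"array"},"turn":{"type":"array"},"newtons":{"type":"number"}},"required":["claw","dp","turn"]}

```bash
mkdir -p pics
cat > h.py <<'E'
import numpy as np, cv2, pickle
from workcell import env
def snap(n,tag):
    s=env.snapshot(n); cv2.imwrite(f'pics/{tag}.png',s['img'][:,:,::-1]); pickle.dump(s,open(f'pics/{tag}.pkl','wb')); return s
def ray(s,u,v):
    d=np.array([(u-s['cx'])/s['fx'],(v-s['cy'])/s['fy'],1.]); P=s['pose']; return P[:3,3],P[:3,:3]@d
def onz(s,u,v,z):
    o,d=ray(s,u,v); return o+d*(z-o[2])/d[2]
def proj(s,p):
    P=s['pose']; c=P[:3,:3].T@(np.array(p)-P[:3,3]); return s['fx']*c[0]/c[2]+s['cx'], s['fy']*c[1]/c[2]+s['cy']
E
python3 - <<'E'
from h import *
for n in ['scene','top','wrist']:
    s=snap(n,n+'0'); print(n,s['fx'],s['cx'],s['cy'],np.round(s['pose'],3).tolist())
print(env.read_state())
E
```

```text
scene 446.4786022781735 327.9902802588787 244.18503153707297 [[-0.637, 0.545, -0.545, 0.993], [0.771, 0.435, -0.466, 0.382], [-0.017, -0.717, -0.697, 0.674], [0.0, 0.0, 0.0, 1.0]]
top 576.4986116356154 322.1084020901795 244.83763584294655 [[0.008, -0.992, 0.124, 0.384], [-1.0, -0.004, 0.03, -0.02], [-0.029, -0.125, -0.992, 1.34], [0.0, 0.0, 0.0, 1.0]]
wrist 385.34188450389587 316.6116281209437 237.2701348296183 [[0.361, 0.899, 0.248, 0.126], [0.933, -0.347, -0.098, 0.514], [-0.002, 0.267, -0.964, 0.374], [0.0, 0.0, 0.0, 1.0]]
{'clock': 0.15, 'joint_positions': array([ 9.78609306e-01,  3.13303306e-01,  1.49824494e+00, -8.91237372e-06,
        1.33102646e+00, -2.23388884e-01]), 'joint_vel': array([ 0.00114526, -0.00066065, -0.00260745, -0.00019761, -0.00153783,
       -0.00163136]), 'effort': array([ 1.35110669e-03, -4.12368679e+01, -2.59801304e+01, -1.52127313e-04,
        3.20283325e-03,  2.69968120e-05]), 'tool_pos': array([0.18924957, 0.4896723 , 0.4042824 ]), 'tcp_rot': array([[ 3.60492403e-01,  9.32761992e-01, -5.40973756e-04],
       [ 9.32761656e-01, -3.60492749e-01, -8.19659746e-04],
       [-9.59564574e-04, -2.09118465e-04, -9.99999518e-01]]), 'ft_force': array([ 0.17002555,  0.44836307, -0.45101362]), 'torque': array([ 0.00440773, -0.00257125,  0.00888541]), 'finger_gap': 1.0021545902496567}
```

View pics/top0.png

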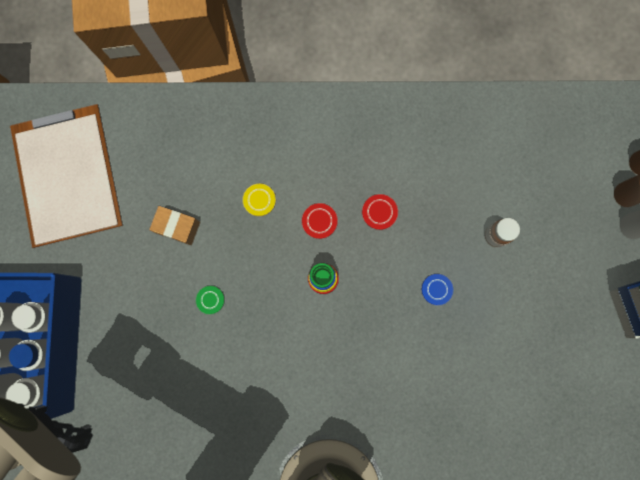

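View pics/scene0.png

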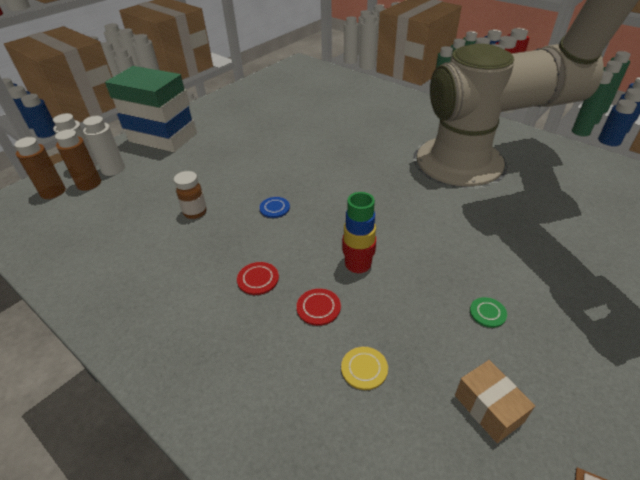

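View pics/wrist0.png

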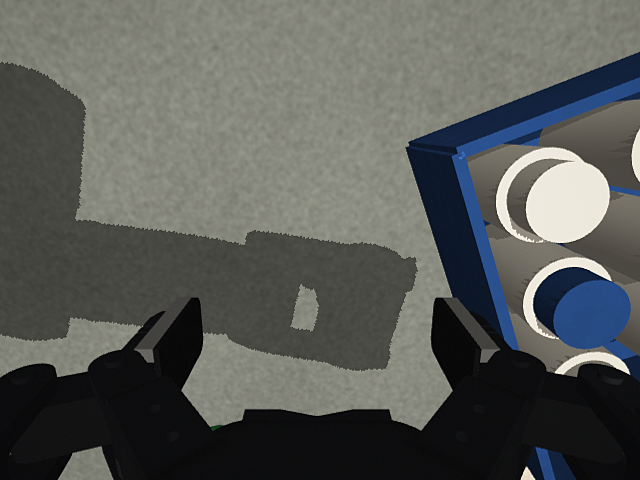

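Two red discs could be stand_red, at top-view pixels (319,221) and (380,212). In the top view, columns grow toward −y, which is the robot's right, so the one at (380,212) fits. The nest is near (322,277), yellow at (259,199), green at (210,300), blue at (437,289), the jar at (507,230) and the carton at (174,225). Next I measure all of these and view an enlarged crop of the red discs.

```bash
cat > meas.py <<'E'
from h import *
R={'red':((0,8),(172,180)),'yellow':((20,35),)*2,'blue':((105,125),)*2,'green':((55,85),)*2}
def mask(s,c,smin=110,vmin=60):
    hsv=cv2.cvtColor(s['img'],cv2.COLOR_RGB2HSV); m=0
    for lo,hi in R[c]: m=m|cv2.inRange(hsv,(lo,smin,vmin),(hi,255,255))
    return m
def blobs(s,c,amin=150):
    m=cv2.morphologyEx(mask(s,c),cv2.MORPH_CLOSE,np.ones((5,5)))
    return [k for k in cv2.findContours(m,cv2.RETR_EXTERNAL,cv2.CHAIN_APPROX_NONE)[0] if cv2.contourArea(k)>amin]
def disc(s,k,z):
    p=np.array([onz(s,u,v,z)[:2] for u,v in k.reshape(-1,2)],np.float32)
    (x,y),r=cv2.minEnclosingCircle(p); return x,y,r
E
python3 - <<'E'
from meas import *
for n in ['top','scene']:
    s=pickle.load(open(f'pics/{n}0.pkl','rb'))
    for c in R:
        for k in blobs(s,c):
            e=cv2.fitEllipse(k); 
            (u,v)=e[0]; o=onz(s,u,v,.008)
            if abs(o[1])<.6 and .2<o[0]<.9: print(n,c,np.round(e[0]),cv2.contourArea(k),np.round(disc(s,k,.008),4),'ell',np.round(o[:2],4))
s=pickle.load(open('pics/top0.pkl','rb'))
cv2.imwrite('pics/crop0.png',cv2.resize(s['img'][180:310,240:400,::-1],None,fx=5,fy=4.6))
print('jar',onz(s,508,230,.1),'carton',onz(s,173,223,.055))
E
```

```text
top red [319. 220.] 964.0 [0.6086 0.0274 0.0427] ell [0.6085 0.027 ]
top red [380. 211.] 968.0 [ 0.6303 -0.1139  0.0425] ell [ 0.6302 -0.114 ]
top yellow [259. 199.] 825.5 [0.6584 0.1704 0.0399] ell [0.6585 0.1704]
top blue [437. 289.] 731.5 [ 0.4494 -0.2444  0.0362] ell [ 0.4497 -0.2447]
top green [210. 300.] 590.0 [0.422  0.2795 0.0328] ell [0.4221 0.2796]
top green [322. 275.] 440.0 [0.4808 0.0208 0.0289] ell [0.481  0.0207]
scene red [318. 307.] 1256.0 [0.6116 0.0282 0.0439] ell [0.6127 0.0292]
scene red [257. 278.] 1047.5 [ 0.6341 -0.1135  0.0443] ell [ 0.6344 -0.112 ]
scene red [358. 252.] 644.0 [0.4505 0.0062 0.057 ] ell [0.4495 0.0013]
scene yellow [364. 368.] 1545.0 [0.6611 0.1712 0.0405] ell [0.6623 0.1719]
scene yellow [359. 232.] 360.0 [ 0.4033 -0.0293  0.0453] ell [ 0.3998 -0.0338]
scene blue [360. 220.] 309.5 [ 0.3694 -0.0532  0.0435] ell [ 0.3679 -0.0562]
scene blue [274. 207.] 461.5 [ 0.4539 -0.2435  0.0383] ell [ 0.4539 -0.2422]
scene green [488. 312.] 788.5 [0.4256 0.2801 0.034 ] ell [0.4263 0.2806]
scene green [360. 206.] 621.5 [ 0.3245 -0.0845  0.0542] ell [ 0.3258 -0.0853]
jar [ 0.57333012 -0.383647    0.1       ] carton [0.59359524 0.35839988 0.055     ]
```

View pics/crop0.png

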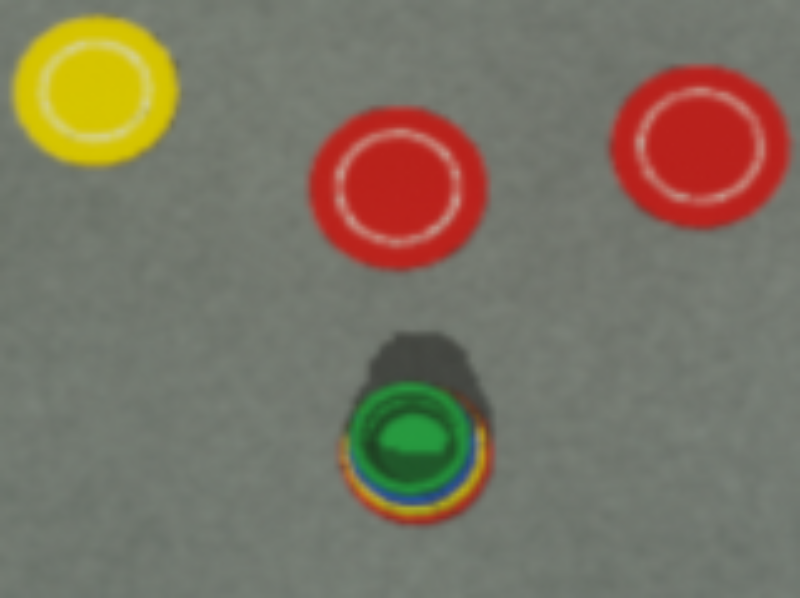

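The crop confirms two identical red discs. The right-hand one, at top pixel (380,212), is the stand to use, at about (0.632, −0.114). Next I locate the nest axis from the green rim in two views.

```bash
cat >> h.py <<'E'
def goto(p,yaw=None):
    st=env.read_state(); R=st['tcp_rot']; d=R.T@(np.array(p)-st['tool_pos'])*100
    print('dp cm',np.round(d,2),'tcp',np.round(st['tool_pos'],4),'gap',round(st['finger_gap'],3),'F',np.round(st['ft_force'],1),'t',st['clock'])
E
python3 - <<'E'
from meas import *
s=pickle.load(open('pics/top0.pkl','rb')); t=pickle.load(open('pics/scene0.pkl','rb'))
k=[k for k in blobs(s,'green') if abs(k[:,0,0].mean()-322)<15][0]
print('top bbox',cv2.boundingRect(k),np.round(disc(s,k,.168),4), 'ell',onz(s,*cv2.fitEllipse(k)[0],.168))
k=[k for k in blobs(t,'green') if abs(k[:,0,0].mean()-360)<15][0]
x,y,w,h=cv2.boundingRect(k);print(x,y,w,h)
# rim ellipse in scene: top points (v < y+8)
for X in [.455,.46,.465,.47]:
  for Y in [.018]:
    print(X,Y,'rim top/scene',[np.round(proj(c,(X,Y,.168)),1) for c in (s,t)],'foot',[np.round(proj(c,(X,Y,.0)),1) for c in (s,t)])
cv2.imwrite('pics/crop1.png',cv2.resize(t['img'][180:280,320:400,::-1],None,fx=6,fy=6))
E
```

```text
top bbox (310, 263, 24, 25) [0.4691 0.0159 0.0254] ell [0.46934933 0.01574261 0.168     ]
348 192 26 30
0.455 0.018 rim top/scene [array([320.4, 281.8]), array([366.7, 195.7])] foot [array([322.7, 286.2]), array([363.2, 259.4])]
0.46 0.018 rim top/scene [array([320.4, 279.3]), array([365.1, 197. ])] foot [array([322.7, 284.1]), array([361.8, 260.8])]
0.465 0.018 rim top/scene [array([320.4, 276.9]), array([363.5, 198.3])] foot [array([322.7, 281.9]), array([360.4, 262.1])]
0.47 0.018 rim top/scene [array([320.4, 274.4]), array([361.8, 199.7])] foot [array([322.7, 279.8]), array([358.9, 263.5])]
```

View pics/crop1.png

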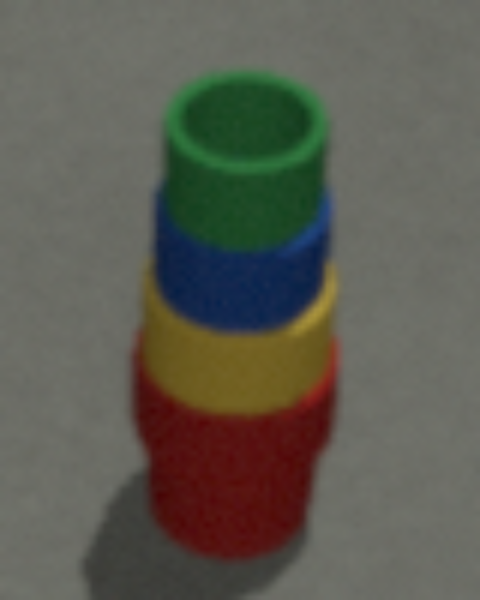

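```bash
python3 -c "
from h import *
t=pickle.load(open('pics/scene0.pkl','rb'));print(onz(t,361,200.2,.168))
goto((.470,.0165,.405))"
```

```text
[0.47210082 0.01768067 0.168     ]
dp cm [-34.01  43.24  -0.05] tcp [0.1892 0.4897 0.4043] gap 1.002 F [ 0.2  0.4 -0.5] t 0.15
```

>>> {"method": "arm_command", "body": {"claw": [1, 1, 1, 1, 1, 1, 1, 1, 1, 1, 1, 1, 1, 1, 1, 1, 1, 1, 1, 1], "dp": [[-1.7, 2.2, 0], [-4, 5.1, 0], [-6.3, 8, 0], [-8.6, 10.9, 0], [-10.9, 13.8, 0], [-13.2, 16.8, 0], [-15.5, 19.7, 0], [-17.8, 22.6, 0], [-20.1, 25.5, 0], [-22.4, 28.4, 0], [-24.7, 31.4, 0], [-27, 34.3, 0], [-29.3, 37.2, 0], [-31.6, 40.1, 0], [-33, 42, 0], [-34, 43.2, 0], [-34, 43.2, 0], [-34, 43.2, 0], [-34, 43.2, 0], [-34, 43.2, 0]], "turn": [0, 0, 0, 0, 0, 0, 0, 0, 0, 0, 0, 0, 0, 0, 0, 0, 0, 0, 0, 0], "newtons": 30}}

```text
clock: 1.82
tool_pos: [0.4692, 0.0177, 0.4046]
tcp_rot: [[0.359, 0.933, -0.001], [0.933, -0.359, -0.001], [-0.001, -0.0, -1.0]]
ft_force: [-0.1, -0.2, -0.9]
finger_gap: 1.003
```

```bash
python3 -c "
from meas import *
s=snap('wrist','wrist1'); goto((.470,.0165,.332))
for k in blobs(s,'green'): print(cv2.boundingRect(k),np.round(disc(s,k,.168),4),onz(s,*cv2.fitEllipse(k)[0],.168))
print(proj(s,(.47,.0165,.168)))"
```

```text
dp cm [-0.08  0.11  7.26] tcp [0.4692 0.0177 0.4046] gap 1.001 F [ 0.5 -0.5  0.8] t 1.8667
(270, 216, 87, 83) [0.4698 0.0154 0.0247] [0.46917514 0.01564933 0.168     ]
(541, 5, 78, 83) [0.4154 0.1756 0.0187] [0.41489071 0.17578209 0.168     ]
(np.float64(315.27696459913756), np.float64(257.53576857736294))
```

View pics/wrist1.png

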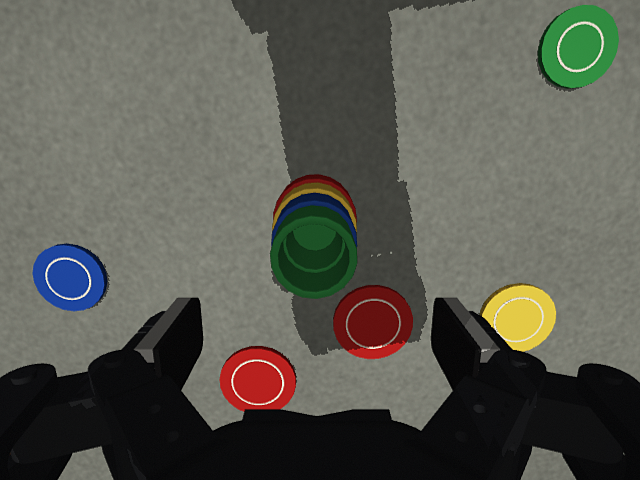

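The wrist view shows the nest rim centred at pixel (314,257), mid-way between the jaws, which puts the axis at about (0.4697, 0.0158). Next I descend to the green collar.

```bash
python3 -c "
from h import *
goto((.4697,.0158,.312))"
```

```text
dp cm [-0.15  0.11  9.26] tcp [0.4692 0.0177 0.4046] gap 1.001 F [ 0.5 -0.5  0.8] t 1.8667
```

>>> {"method": "arm_command", "body": {"claw": [1, 1, 1, 1, 1, 1, 1, 1, 1, 1, 0, -0.5, -1, -1, -1, -1, -1, -1, -1, -1], "dp": [[-0.1, 0.1, 1], [-0.1, 0.1, 2.5], [-0.1, 0.1, 4.5], [-0.1, 0.1, 6.5], [-0.1, 0.1, 8], [-0.1, 0.1, 9], [-0.1, 0.1, 9.3], [-0.1, 0.1, 9.3], [-0.1, 0.1, 9.3], [-0.1, 0.1, 9.3], [-0.1, 0.1, 9.3], [-0.1, 0.1, 9.3], [-0.1, 0.1, 9.3], [-0.1, 0.1, 9.3], [-0.1, 0.1, 9.3], [-0.1, 0.1, 9.3], [-0.1, 0.1, 9.3], [-0.1, 0.1, 9.3], [-0.1, 0.1, 9.3], [-0.1, 0.1, 9.3]], "turn": [0, 0, 0, 0, 0, 0, 0, 0, 0, 0, 0, 0, 0, 0, 0, 0, 0, 0, 0, 0], "newtons": 30}}

```text
clock: 3.53
tool_pos: [0.4699, 0.0162, 0.3121]
tcp_rot: [[0.359, 0.933, 0.001], [0.933, -0.359, -0.001], [-0.001, 0.001, -1.0]]
ft_force: [-1.0, -1.7, 5.8]
finger_gap: 0.58
```

```bash
python3 -c "
from h import *
s=snap('wrist','wrist2'); t=snap('scene','scene2');cv2.imwrite('pics/crop2.png',cv2.resize(t['img'][120:290,260:460,::-1],None,fx=4,fy=3.5)); goto((.4697,.0158,.312))"
```

```text
dp cm [-0.05 -0.    0.01] tcp [0.4699 0.0162 0.3121] gap 0.584 F [-0.3 -1.1  5.6] t 3.6333
```

View pics/crop2.png

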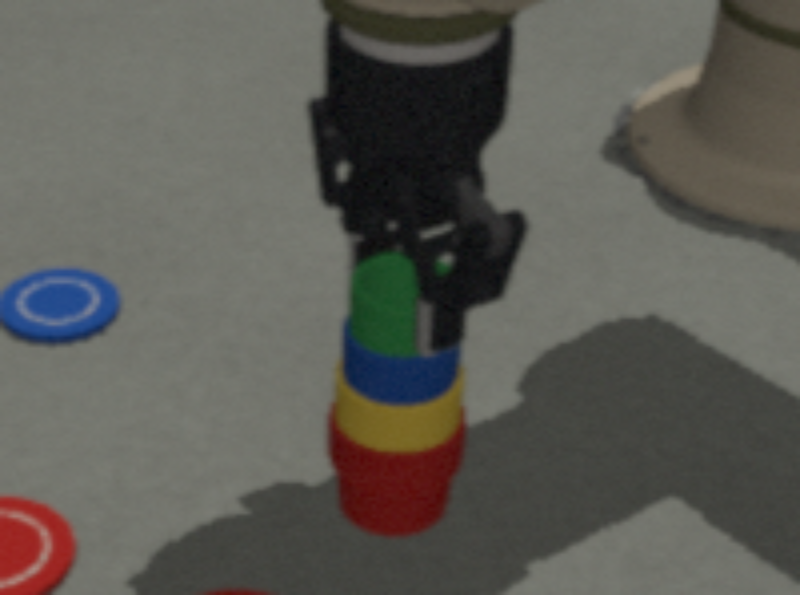

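The gap of 0.584 is about 50 mm, so the green collar is gripped. Now a straight lift.

>>> {"method": "arm_command", "body": {"claw": [-1, -1, -1, -1, -1, -1, -1, -1, -1, -1, -1, -1], "dp": [[0, 0, -0.3], [0, 0, -0.8], [0, 0, -1.5], [0, 0, -2.2], [0, 0, -3], [0, 0, -4], [0, 0, -5], [0, 0, -6], [0, 0, -7], [0, 0, -8], [0, 0, -8], [0, 0, -8]], "turn": [0, 0, 0, 0, 0, 0, 0, 0, 0, 0, 0, 0]}}

```text
clock: 4.63
tool_pos: [0.4698, 0.0163, 0.3926]
tcp_rot: [[0.359, 0.933, 0.002], [0.933, -0.359, -0.001], [-0.001, 0.002, -1.0]]
ft_force: [0.4, -0.3, -0.8]
finger_gap: 0.589
```

```bash
python3 -c "
from h import *
s=snap('wrist','wrist3'); t=snap('scene','scene3'); goto((.4235,.280,.29)); goto((.4235,.280,.39));goto((.4235,.280,.192))"
```

```text
dp cm [ 22.96 -13.79  10.14] tcp [0.4697 0.0163 0.3917] gap 0.583 F [ 0.5 -0.5 -1. ] t 4.7333
dp cm [ 22.95 -13.79   0.14] tcp [0.4697 0.0163 0.3917] gap 0.583 F [ 0.5 -0.5 -1. ] t 4.7333
dp cm [ 22.97 -13.79  19.94] tcp [0.4697 0.0163 0.3917] gap 0.583 F [ 0.5 -0.5 -1. ] t 4.7333
```

View pics/scene3.png

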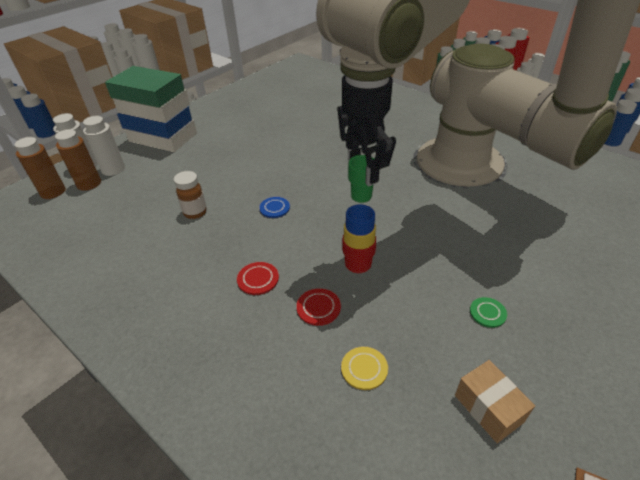

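Green came out alone. Next I move it over the green stand.

>>> {"method": "arm_command", "body": {"claw": [-1, -1, -1, -1, -1, -1, -1, -1, -1, -1, -1, -1, -1, -1, -1], "dp": [[1, -0.6, 0], [2.7, -1.6, 0], [5, -3, 0], [7.5, -4.5, 0], [10, -6, 0], [12.5, -7.5, 0], [15, -9, 0], [17.5, -10.5, 0], [19.7, -11.8, 0.5], [21.3, -12.8, 2], [22.4, -13.5, 4.5], [23, -13.8, 7.5], [23, -13.8, 10], [23, -13.8, 11], [23, -13.8, 11]], "turn": [0, 0, 0, 0, 0, 0, 0, 0, 0, 0, 0, 0, 0, 0, 0]}}

```text
clock: 5.98
tool_pos: [0.4228, 0.2807, 0.2793]
tcp_rot: [[0.359, 0.933, -0.005], [0.933, -0.359, -0.003], [-0.004, -0.004, -1.0]]
ft_force: [-0.2, -0.6, -1.0]
finger_gap: 0.58
```

```bash
python3 -c "
from h import *
t=snap('scene','scene4');s=snap('wrist','wrist4');cv2.imwrite('pics/crop4.png',np.hstack([cv2.resize(t['img'][180:380,400:570,::-1],(400,470)),cv2.resize(s['img'][:,:,::-1],(400,470))])); goto((.4235,.280,.224))"
```

```text
dp cm [-0.07 -0.    5.83] tcp [0.4237 0.2806 0.2823] gap 0.583 F [ 0.1 -0.5  0.5] t 6.0833
```

View pics/crop4.png

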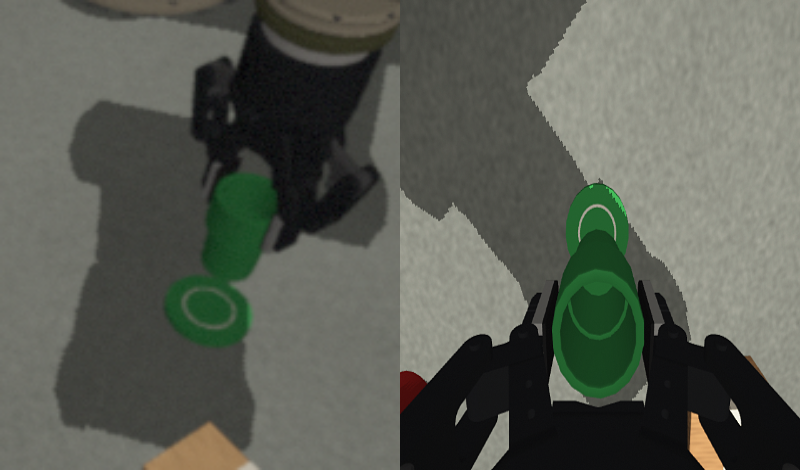

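>>> {"method": "arm_command", "body": {"claw": [-1, -1, -1, -1, -1, -1, -1, -1, -1, -1, -1], "dp": [[0, 0, 1], [0, 0, 2], [0, 0, 3], [0, 0, 4], [0, 0, 4.7], [0, 0, 5.2], [0, 0, 5.5], [0, 0, 5.7], [0, 0, 5.8], [0, 0, 5.9], [0, 0, 5.9]], "turn": [0, 0, 0, 0, 0, 0, 0, 0, 0, 0, 0]}}

```text
clock: 7.0
tool_pos: [0.4239, 0.2806, 0.2242]
tcp_rot: [[0.359, 0.933, 0.001], [0.933, -0.359, -0.001], [-0.0, 0.002, -1.0]]
ft_force: [-2.1, -1.7, 6.0]
finger_gap: 0.585
```

```bash
python3 -c "
from h import *
t=snap('scene','scene5');s=snap('wrist','wrist5');cv2.imwrite('pics/crop5.png',np.hstack([cv2.resize(t['img'][180:380,400:570,::-1],(400,470)),cv2.resize(s['img'][:,:,::-1],(400,470))])); goto((.4235,.280,.224))"
```

```text
dp cm [-0.07 -0.02  0.02] tcp [0.4239 0.2806 0.2242] gap 0.584 F [-1.7 -2.1  7.1] t 7.1
```

View pics/crop5.png

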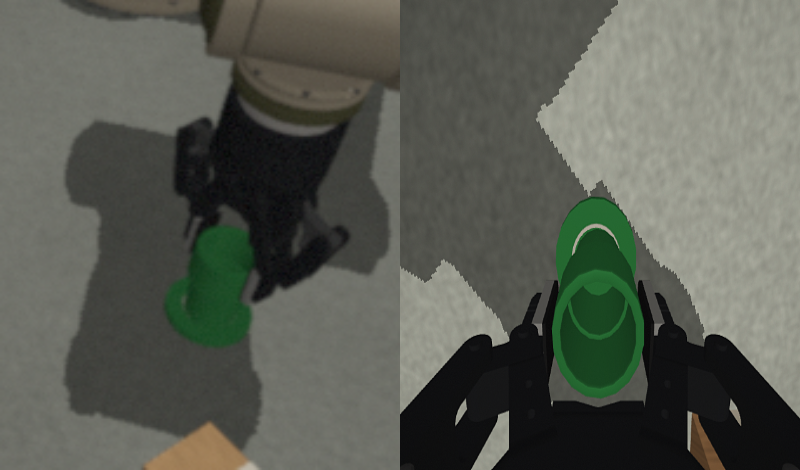

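Green's foot touches the stand (about 7 N upward) and sits centred on it. Release and rise.

>>> {"method": "arm_command", "body": {"claw": [-0.2, 0.2, 0.5, 1, 1, 1, 1, 1, 1, 1, 1, 1, 1, 1, 1, 1], "dp": [[0, 0, 0], [0, 0, 0], [0, 0, 0], [0, 0, 0], [0, 0, 0], [0, 0, 0], [0, 0, 0], [0, 0, -0.5], [0, 0, -1.5], [0, 0, -3.5], [0, 0, -6], [0, 0, -9], [0, 0, -12], [0, 0, -14], [0, 0, -15], [0, 0, -15]], "turn": [0, 0, 0, 0, 0, 0, 0, 0, 0, 0, 0, 0, 0, 0, 0, 0]}}

```text
clock: 8.43
tool_pos: [0.4236, 0.2807, 0.3766]
tcp_rot: [[0.359, 0.933, 0.006], [0.933, -0.359, 0.001], [0.003, 0.005, -1.0]]
ft_force: [-0.5, -0.2, 0.3]
finger_gap: 1.003
```

```bash
python3 -c "
from meas import *
t=snap('scene','scene6');s=snap('top','top6'); goto((.4697,.0158,.374))
for n,s,cs in (('top',s,((210,300),(322,277))),('scene',t,((488,300),(360,220)))):
  for c,z in (('green',.08),('blue',.136)):
    for k in blobs(s,c): 
      e=cv2.fitEllipse(k); print(n,c,np.round(e[0]),np.round(disc(s,k,z),4),np.round(onz(s,*e[0],z)[:2],4))
cv2.imwrite('pics/crop6.png',np.hstack([cv2.resize(t['img'][170:370,320:520,::-1],(400,400)),cv2.resize(s['img'][220:340,170:350,::-1],(400,400))]))"
```

```text
dp cm [-23.05  13.83  -0.03] tcp [0.4235 0.2806 0.3735] gap 0.996 F [-0.3 -0.3 -0.5] t 8.5333
top green [211. 296.] [0.4231 0.2665 0.0346] [0.4269 0.2601]
top blue [437. 289.] [ 0.4431 -0.2229  0.0328] [ 0.4434 -0.2232]
top blue [ 27. 341.] [0.3203 0.6455 0.1632] [0.3297 0.6334]
top blue [322. 276.] [0.4696 0.0166 0.0279] [0.4699 0.0158]
scene green [492. 303.] [0.4606 0.2868 0.0571] [0.4663 0.2881]
scene blue [360. 219.] [0.4849 0.023  0.0424] [0.4848 0.0253]
scene blue [274. 207.] [ 0.5576 -0.123   0.0312] [ 0.5576 -0.1222]
scene blue [156. 120.] [ 0.5087 -0.5941  0.1   ] [ 0.4995 -0.5864]
scene blue [621. 129.] [-0.1692  0.3042  0.113 ] [-0.1454  0.3075]
scene blue [ 33. 114.] [ 0.6832 -0.8549  0.1311] [ 0.6735 -0.8608]
```

View pics/crop6.png

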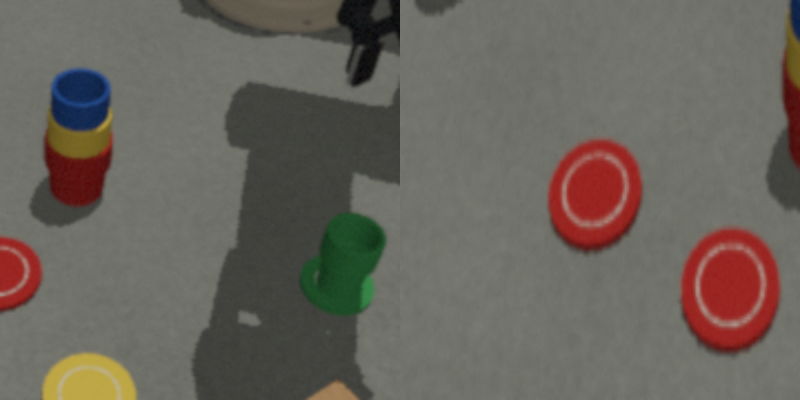

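The green tub stands upright on its stand (scene pixel about (492,303)), and the nest has not moved. Next is blue.

>>> {"method": "arm_command", "body": {"claw": [1, 1, 1, 1, 1, 1, 1, 1, 1, 1, 1, 1, 1, 1, 1], "dp": [[-1, 0.6, 0], [-3, 1.8, 0], [-5.5, 3.3, 0], [-8, 4.8, 0], [-10.5, 6.3, 0], [-13, 7.8, 0], [-15.5, 9.3, 0], [-18, 10.8, 0], [-20, 12, 0], [-21.7, 13, 0], [-22.7, 13.6, 0], [-23, 13.8, 0], [-23, 13.8, 0], [-23, 13.8, 0], [-23, 13.8, 0]], "turn": [0, 0, 0, 0, 0, 0, 0, 0, 0, 0, 0, 0, 0, 0, 0]}}

```text
clock: 9.78
tool_pos: [0.4694, 0.0172, 0.3736]
tcp_rot: [[0.358, 0.934, 0.0], [0.934, -0.358, -0.001], [-0.001, 0.0, -1.0]]
ft_force: [0.3, -0.6, -1.2]
finger_gap: 1.001
```

```bash
python3 -c "
from meas import *
s=snap('wrist','wrist7');goto((.4698,.0162,.280))
for k in blobs(s,'blue'): print(cv2.boundingRect(k),np.round(disc(s,k,.136),4),onz(s,*cv2.fitEllipse(k)[0],.136))
s=snap('top','top7')
for k in blobs(s,'green'): print(cv2.boundingRect(k),np.round(disc(s,k,.08),4),onz(s,*cv2.fitEllipse(k)[0],.08))
cv2.imwrite('pics/crop7.png',cv2.resize(s['img'][270:330,180:250,::-1],None,fx=8,fy=8))"
```

```text
dp cm [-0.07  0.06  9.37] tcp [0.4695 0.0172 0.3736] gap 1.006 F [ 0.3  0.9 -0.7] t 9.8333
(9, 252, 78, 73) [ 0.4328 -0.1359  0.0231] [ 0.43276765 -0.13568661  0.136     ]
(266, 200, 97, 102) [0.4677 0.0162 0.0301] [0.46734628 0.01651765 0.136     ]
(191, 286, 33, 28) [0.4206 0.269  0.0364] [0.42099694 0.26792065 0.08      ]
```

View pics/crop7.png

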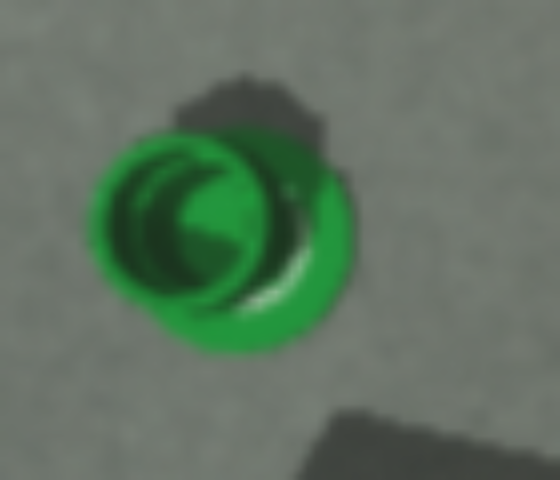

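```bash
python3 -c "
from h import *
s=pickle.load(open('pics/top7.pkl','rb'));print(onz(s,202.3,296.8,.08), proj(s,(.422,.2796,.08)))"
```

```text
[0.42584357 0.27961315 0.08      ] (np.float64(202.24653156310336), np.float64(298.5592932919284))
```

Green's rim centre is within about 4 mm of its stand's centre. Next I descend onto the blue collar.

>>> {"method": "arm_command", "body": {"claw": [1, 1, 1, 1, 1, 1, 1, 1, 1, 0.4, 0, -0.5, -1, -1, -1, -1, -1], "dp": [[-0.1, 0, 1], [-0.1, 0, 3], [-0.1, 0, 5], [-0.1, 0, 7], [-0.1, 0, 8.5], [-0.1, 0, 9.2], [-0.1, 0, 9.4], [-0.1, 0, 9.4], [-0.1, 0, 9.4], [-0.1, 0, 9.4], [-0.1, 0, 9.4], [-0.1, 0, 9.4], [-0.1, 0, 9.4], [-0.1, 0, 9.4], [-0.1, 0, 9.4], [-0.1, 0, 9.4], [-0.1, 0, 9.4]], "turn": [0, 0, 0, 0, 0, 0, 0, 0, 0, 0, 0, 0, 0, 0, 0, 0, 0]}}

```text
clock: 11.3
tool_pos: [0.4693, 0.016, 0.2806]
tcp_rot: [[0.358, 0.934, 0.002], [0.934, -0.358, -0.001], [-0.001, 0.002, -1.0]]
ft_force: [-1.1, -0.7, 6.0]
finger_gap: 0.658
```

>>> {"method": "arm_command", "body": {"claw": [-1, -1, -1, -1, -1, -1, -1, -1, -1, -1, -1, -1], "dp": [[0, 0, -0.3], [0, 0, -0.8], [0, 0, -1.5], [0, 0, -2.2], [0, 0, -3], [0, 0, -4], [0, 0, -5], [0, 0, -6], [0, 0, -7], [0, 0, -8], [0, 0, -8], [0, 0, -8]], "turn": [0, 0, 0, 0, 0, 0, 0, 0, 0, 0, 0, 0]}}

```text
clock: 12.3
tool_pos: [0.4691, 0.0162, 0.361]
tcp_rot: [[0.358, 0.934, 0.003], [0.934, -0.358, -0.002], [-0.0, 0.003, -1.0]]
ft_force: [-1.0, -0.8, -1.0]
finger_gap: 0.657
```

```bash
python3 -c "
from h import *
t=snap('scene','scene8'); goto((.4515,-.244,.275));cv2.imwrite('pics/crop8.png',cv2.resize(t['img'][120:290,260:460,::-1],None,fx=4,fy=3.5))"
```

```text
dp cm [-24.91   7.66   8.58] tcp [0.469  0.0162 0.3604] gap 0.655 F [ 0.5 -0.5 -0.6] t 12.35
```

View pics/crop8.png

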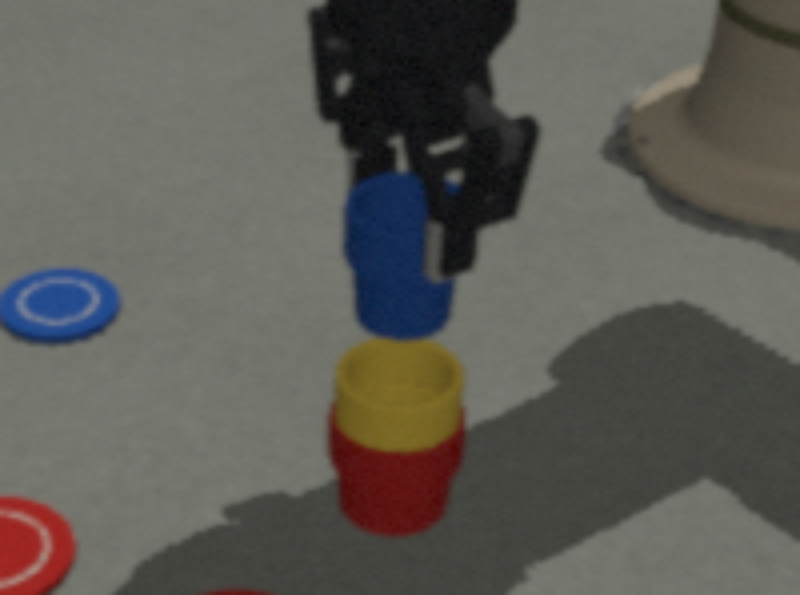

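Blue came out alone. Next I move it over the blue stand.

>>> {"method": "arm_command", "body": {"claw": [-1, -1, -1, -1, -1, -1, -1, -1, -1, -1, -1, -1, -1, -1, -1, -1], "dp": [[-1, 0.3, 0], [-3, 0.9, 0], [-5.5, 1.7, 0], [-8.2, 2.5, 0], [-11, 3.4, 0], [-13.8, 4.2, 0], [-16.5, 5.1, 0], [-19, 5.8, 0], [-21.3, 6.5, 0.5], [-23, 7.1, 2], [-24.3, 7.5, 4], [-24.9, 7.7, 6], [-24.9, 7.7, 8], [-24.9, 7.7, 8.5], [-24.9, 7.7, 8.5], [-24.9, 7.7, 8.5]], "turn": [0, 0, 0, 0, 0, 0, 0, 0, 0, 0, 0, 0, 0, 0, 0, 0]}}

```text
clock: 13.68
tool_pos: [0.4519, -0.2442, 0.2763]
tcp_rot: [[0.358, 0.934, 0.002], [0.934, -0.358, -0.002], [-0.001, 0.002, -1.0]]
ft_force: [-0.1, -0.7, -0.9]
finger_gap: 0.654
```

```bash
python3 -c "
from h import *
t=snap('scene','scene9');goto((.4515,-.244,.224))"
```

```text
dp cm [ 0.   -0.08  5.28] tcp [ 0.4521 -0.2442  0.2768] gap 0.655 F [ 1.   0.8 -0.3] t 13.7333
```

View pics/scene9.png

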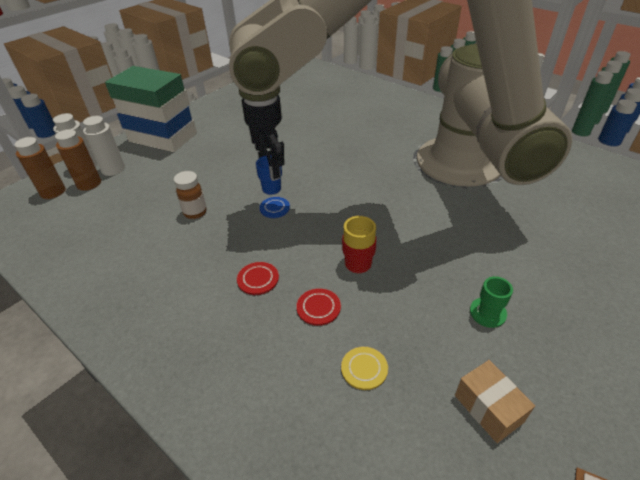

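Blue hangs over its stand at (274,207), clear of the jar. Lower it.

>>> {"method": "arm_command", "body": {"claw": [-1, -1, -1, -1, -1, -1, -1, -1, -1, -1], "dp": [[0, -0.1, 1], [0, -0.1, 2], [0, -0.1, 3], [0, -0.1, 4], [0, -0.1, 4.6], [0, -0.1, 5], [0, -0.1, 5.2], [0, -0.1, 5.3], [0, -0.1, 5.4], [0, -0.1, 5.4]], "turn": [0, 0, 0, 0, 0, 0, 0, 0, 0, 0]}}

```text
clock: 14.57
tool_pos: [0.4515, -0.2439, 0.2246]
tcp_rot: [[0.358, 0.934, 0.004], [0.934, -0.358, -0.003], [-0.001, 0.005, -1.0]]
ft_force: [-6.6, 4.8, 18.9]
finger_gap: 0.659
```

```bash
python3 -c "
from h import *
t=snap('scene','scene10');s=snap('wrist','wrist10');cv2.imwrite('pics/crop10.png',np.hstack([cv2.resize(t['img'][120:240,200:320,::-1],(400,400)),cv2.resize(s['img'][:,:,::-1],(400,400))])); goto((.4515,-.244,.224))"
```

```text
dp cm [-0.01  0.    0.06] tcp [ 0.4515 -0.2439  0.2246] gap 0.656 F [-5.6  4.7 18.7] t 14.6667
```

View pics/crop10.png

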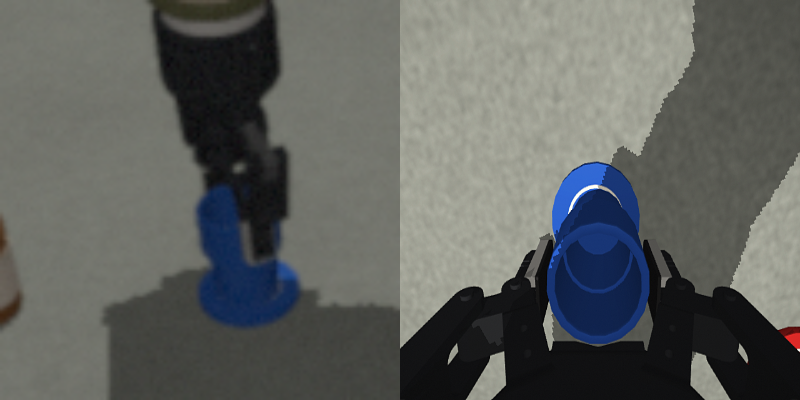

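Blue is on its stand, pressed at 19 N, so I ease off slightly, then release and rise.

>>> {"method": "arm_command", "body": {"claw": [-1, -1, -0.1, 0.3, 0.6, 1, 1, 1, 1, 1, 1, 1, 1, 1, 1, 1, 1, 1], "dp": [[0, 0, -0.05], [0, 0, -0.05], [0, 0, -0.05], [0, 0, -0.05], [0, 0, -0.05], [0, 0, -0.05], [0, 0, -0.05], [0, 0, -0.05], [0, 0, -0.05], [0, 0, -0.5], [0, 0, -1.5], [0, 0, -3.5], [0, 0, -6], [0, 0, -9], [0, 0, -11], [0, 0, -12], [0, 0, -12], [0, 0, -12]], "turn": [0, 0, 0, 0, 0, 0, 0, 0, 0, 0, 0, 0, 0, 0, 0, 0, 0, 0]}}

```text
clock: 16.17
tool_pos: [0.4509, -0.2434, 0.3443]
tcp_rot: [[0.358, 0.934, 0.004], [0.934, -0.358, -0.003], [-0.001, 0.005, -1.0]]
ft_force: [-0.8, -0.7, -0.3]
finger_gap: 1.0
```

```bash
python3 -c "
from meas import *
t=snap('scene','scene11');s=snap('top','top11'); goto((.4695,.016,.344));
for k in blobs(s,'yellow'): print(cv2.boundingRect(k),np.round(disc(s,k,.104),4),onz(s,*cv2.fitEllipse(k)[0],.104))
cv2.imwrite('pics/crop11.png',np.hstack([cv2.resize(t['img'][120:280,220:400,::-1],(400,400)),cv2.resize(s['img'][260:320,300:460,::-1],(400,400))]))"
```

```text
dp cm [24.89 -7.54 -0.11] tcp [ 0.4508 -0.2434  0.3432] gap 1.003 F [-0.4  0.2  0.1] t 16.2667
(308, 263, 29, 29) [0.4694 0.0165 0.0319] [0.46956202 0.01609735 0.104     ]
(243, 183, 33, 33) [0.6386 0.1566 0.0371] [0.63866967 0.15658311 0.104     ]
```

View pics/crop11.png

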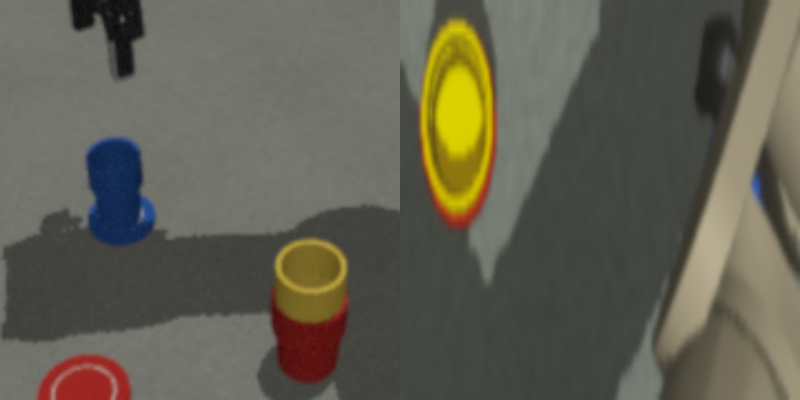

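Blue stands upright. The yellow rim is at (0.4695, 0.016). I move over it and then grip at z = 0.248.

>>> {"method": "arm_command", "body": {"claw": [1, 1, 1, 1, 1, 1, 1, 1, 1, 1, 1, 1, 1, 1, 1], "dp": [[1, -0.3, 0], [3, -0.9, 0], [5.7, -1.7, 0], [8.5, -2.6, 0], [11.5, -3.5, 0], [14.3, -4.3, 0], [17, -5.1, 0], [19.7, -6, 0], [22, -6.7, 0], [23.8, -7.2, 0], [24.7, -7.5, 0], [24.9, -7.5, 0], [24.9, -7.5, 0], [24.9, -7.5, 0], [24.9, -7.5, 0]], "turn": [0, 0, 0, 0, 0, 0, 0, 0, 0, 0, 0, 0, 0, 0, 0]}}

```text
clock: 17.52
tool_pos: [0.4699, 0.0151, 0.3428]
tcp_rot: [[0.359, 0.933, 0.002], [0.933, -0.359, -0.001], [-0.001, 0.002, -1.0]]
ft_force: [0.2, 0.4, -0.4]
finger_gap: 1.001
```

```bash
python3 -c "
from meas import *
s=snap('top','top12'); goto((.4695,.016,.248))
cv2.imwrite('pics/crop12.png',cv2.resize(s['img'][260:320,400:480,::-1],None,fx=8,fy=8))"
```

```text
dp cm [ 0.08 -0.09  9.48] tcp [0.4699 0.0151 0.3428] gap 1.0 F [ 0.7  0.1 -0.2] t 17.5667
```

View pics/crop12.png

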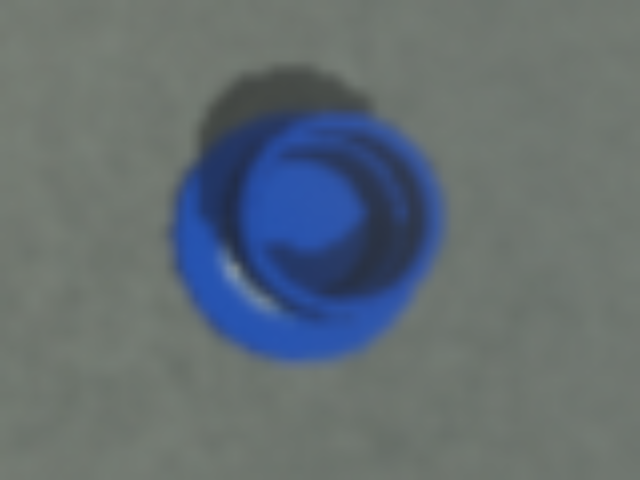

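In the top view the blue tub stands upright on its stand, with its rim at about (442,286). Next I grip and lift yellow.

>>> {"method": "arm_command", "body": {"claw": [1, 1, 1, 1, 1, 1, 1, 1, 1, 0.5, 0.2, -0.5, -1, -1, -1, -1, -1], "dp": [[0.1, -0.1, 1], [0.1, -0.1, 3], [0.1, -0.1, 5], [0.1, -0.1, 7], [0.1, -0.1, 8.5], [0.1, -0.1, 9.2], [0.1, -0.1, 9.5], [0.1, -0.1, 9.5], [0.1, -0.1, 9.5], [0.1, -0.1, 9.5], [0.1, -0.1, 9.5], [0.1, -0.1, 9.5], [0.1, -0.1, 9.5], [0.1, -0.1, 9.5], [0.1, -0.1, 9.5], [0.1, -0.1, 9.5], [0.1, -0.1, 9.5]], "turn": [0, 0, 0, 0, 0, 0, 0, 0, 0, 0, 0, 0, 0, 0, 0, 0, 0]}}

```text
clock: 18.98
tool_pos: [0.4697, 0.0162, 0.2488]
tcp_rot: [[0.359, 0.933, 0.003], [0.933, -0.359, -0.002], [-0.001, 0.004, -1.0]]
ft_force: [-1.5, -1.1, 5.8]
finger_gap: 0.712
```

>>> {"method": "arm_command", "body": {"claw": [-1, -1, -1, -1, -1, -1, -1, -1, -1, -1, -1, -1], "dp": [[0, 0, -0.3], [0, 0, -0.8], [0, 0, -1.5], [0, 0, -2.2], [0, 0, -3], [0, 0, -4], [0, 0, -5], [0, 0, -6], [0, 0, -7], [0, 0, -8], [0, 0, -8], [0, 0, -8]], "turn": [0, 0, 0, 0, 0, 0, 0, 0, 0, 0, 0, 0]}}

```text
clock: 19.98
tool_pos: [0.4694, 0.0164, 0.3293]
tcp_rot: [[0.359, 0.933, 0.005], [0.933, -0.359, -0.002], [-0.0, 0.005, -1.0]]
ft_force: [-0.0, -0.5, -1.4]
finger_gap: 0.71
```

```bash
python3 -c "
from h import *
t=snap('scene','scene13'); goto((.660,.171,.275));cv2.imwrite('pics/crop13.png',cv2.resize(t['img'][120:290,260:460,::-1],None,fx=4,fy=3.5))"
```

```text
dp cm [21.28 12.23  5.4 ] tcp [0.4693 0.0164 0.3287] gap 0.71 F [-0.3  0.4 -0.6] t 20.0333
```

View pics/crop13.png

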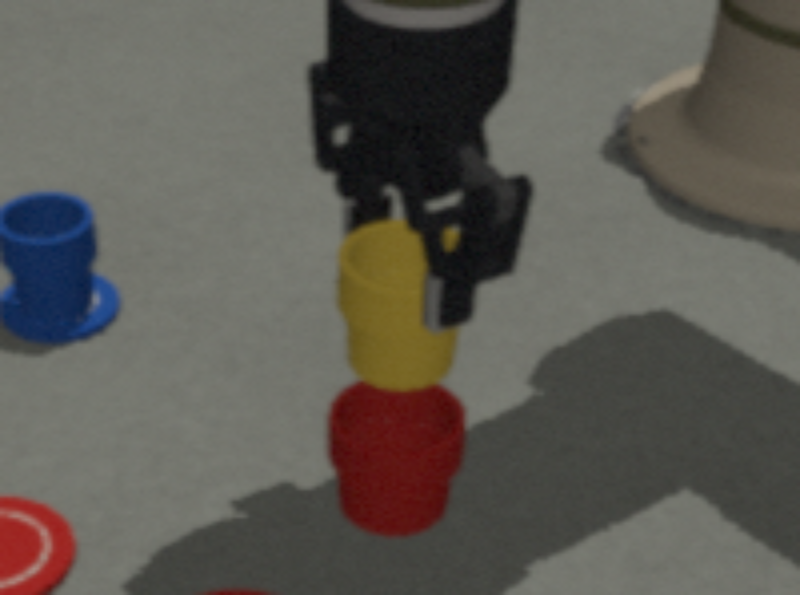

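Yellow came out alone, with its foot 40 mm above the red rim. Next I move to the yellow stand.

>>> {"method": "arm_command", "body": {"claw": [-1, -1, -1, -1, -1, -1, -1, -1, -1, -1, -1, -1, -1, -1, -1, -1], "dp": [[0.9, 0.5, 0], [2.6, 1.5, 0], [5, 2.9, 0], [7.5, 4.3, 0], [10, 5.7, 0], [12.5, 7.2, 0], [15, 8.6, 0], [17.3, 9.9, 0.3], [19.3, 11.1, 1.2], [20.7, 11.9, 2.6], [21.3, 12.2, 4], [21.3, 12.2, 5], [21.3, 12.2, 5.4], [21.3, 12.2, 5.4], [21.3, 12.2, 5.4], [21.3, 12.2, 5.4]], "turn": [0, 0, 0, 0, 0, 0, 0, 0, 0, 0, 0, 0, 0, 0, 0, 0]}}

```text
clock: 21.37
tool_pos: [0.6597, 0.171, 0.2762]
tcp_rot: [[0.359, 0.933, 0.005], [0.933, -0.359, -0.002], [0.0, 0.005, -1.0]]
ft_force: [-0.7, 0.1, -1.4]
finger_gap: 0.708
```

```bash
python3 -c "
from h import *
t=snap('scene','scene14');goto((.660,.171,.225))"
```

```text
dp cm [ 0.01 -0.01  5.13] tcp [0.6598 0.171  0.2763] gap 0.706 F [-0.2  0.4 -1.8] t 21.4167
```

View pics/scene14.png

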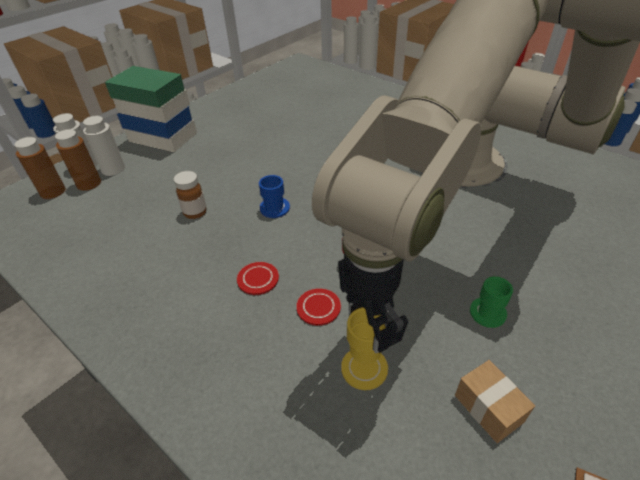

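>>> {"method": "arm_command", "body": {"claw": [-1, -1, -1, -1, -1, -1, -1, -1, -1, -1], "dp": [[0, 0, 1], [0, 0, 2], [0, 0, 3], [0, 0, 3.9], [0, 0, 4.5], [0, 0, 4.8], [0, 0, 5], [0, 0, 5.1], [0, 0, 5.15], [0, 0, 5.15]], "turn": [0, 0, 0, 0, 0, 0, 0, 0, 0, 0]}}

```text
clock: 22.25
tool_pos: [0.6601, 0.171, 0.225]
tcp_rot: [[0.359, 0.933, 0.006], [0.933, -0.359, -0.002], [0.0, 0.006, -1.0]]
ft_force: [0.3, -0.8, -1.8]
finger_gap: 0.707
```

```bash
python3 -c "
from h import *
t=snap('scene','scene15');s=snap('wrist','wrist15');cv2.imwrite('pics/crop15.png',np.hstack([cv2.resize(t['img'][270:420,290:440,::-1],(400,400)),cv2.resize(s['img'][:,:,::-1],(400,400))])); goto((.66,.171,.225))"
```

```text
dp cm [-0.   -0.01  0.01] tcp [0.6601 0.171  0.2251] gap 0.706 F [ 0.3 -0.  -0.6] t 22.35
```

View pics/crop15.png

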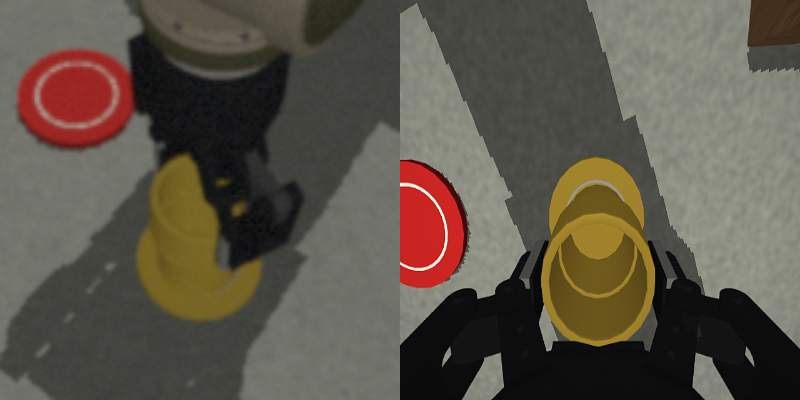

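Yellow is centred but not touching yet, so I lower it a little more.

>>> {"method": "arm_command", "body": {"claw": [-1, -1, -1, -1], "dp": [[0, 0, 0.05], [0, 0, 0.08], [0, 0, 0.1], [0, 0, 0.1]], "turn": [0, 0, 0, 0]}}

```text
clock: 22.68
tool_pos: [0.6602, 0.1709, 0.2248]
tcp_rot: [[0.359, 0.933, 0.007], [0.933, -0.359, -0.002], [0.001, 0.007, -1.0]]
ft_force: [-1.0, -0.6, 3.9]
finger_gap: 0.706
```

Contact. Release and rise.

>>> {"method": "arm_command", "body": {"claw": [-1, 0.2, 0.5, 0.8, 1, 1, 1, 1, 1, 1, 1, 1, 1, 1, 1, 1, 1], "dp": [[0, 0, 0], [0, 0, 0], [0, 0, 0], [0, 0, 0], [0, 0, 0], [0, 0, 0], [0, 0, 0], [0, 0, 0], [0, 0, -0.5], [0, 0, -1.5], [0, 0, -3.5], [0, 0, -6], [0, 0, -8], [0, 0, -9.5], [0, 0, -10], [0, 0, -10], [0, 0, -10]], "turn": [0, 0, 0, 0, 0, 0, 0, 0, 0, 0, 0, 0, 0, 0, 0, 0, 0]}}

```text
clock: 24.1
tool_pos: [0.6594, 0.1711, 0.3244]
tcp_rot: [[0.359, 0.933, 0.006], [0.933, -0.359, -0.002], [0.001, 0.006, -1.0]]
ft_force: [-0.1, 0.1, 0.0]
finger_gap: 1.001
```

```bash
python3 -c "
from meas import *
t=snap('scene','scene16');s=snap('top','top16'); goto((.4695,.016,.324))
for k in blobs(s,'red'): print(cv2.boundingRect(k),np.round(disc(s,k,.072),4),onz(s,*cv2.fitEllipse(k)[0],.072))
cv2.imwrite('pics/crop16.png',np.hstack([cv2.resize(t['img'][200:400,280:440,::-1],(400,400)),cv2.resize(s['img'][170:310,230:400,::-1],(400,400))]))"
```

```text
dp cm [-21.3  -12.15  -0.11] tcp [0.6594 0.1711 0.3235] gap 1.0 F [ 0.8  0.1 -0.6] t 24.2
(308, 263, 31, 31) [0.4696 0.0158 0.0346] [0.4695091  0.01561259 0.072     ]
(302, 203, 36, 36) [0.5978 0.0251 0.0406] [0.59766884 0.02475694 0.072     ]
(362, 194, 36, 36) [ 0.6184 -0.1094  0.0405] [ 0.61833548 -0.10954124  0.072     ]
```

View pics/crop16.png

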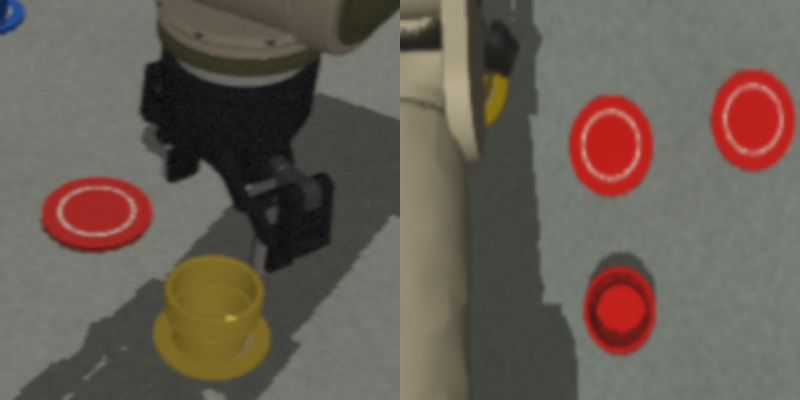

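Yellow stands upright on its stand. The red tub is at (0.4695, 0.0157).

>>> {"method": "arm_command", "body": {"claw": [1, 1, 1, 1, 1, 1, 1, 1, 1, 1, 1, 1, 1, 1, 1], "dp": [[-0.9, -0.5, 0], [-2.6, -1.5, 0], [-5, -2.9, 0], [-7.5, -4.3, 0], [-10, -5.7, 0], [-12.5, -7.2, 0], [-15, -8.6, 0], [-17.3, -9.9, 0], [-19.3, -11, 0], [-20.7, -11.8, 0], [-21.3, -12.2, 0], [-21.3, -12.2, 0], [-21.3, -12.2, 0], [-21.3, -12.2, 0], [-21.3, -12.2, 0]], "turn": [0, 0, 0, 0, 0, 0, 0, 0, 0, 0, 0, 0, 0, 0, 0]}}

```text
clock: 25.45
tool_pos: [0.4696, 0.0166, 0.3227]
tcp_rot: [[0.358, 0.934, 0.005], [0.934, -0.358, -0.002], [-0.0, 0.005, -1.0]]
ft_force: [-0.5, 0.1, 0.3]
finger_gap: 1.001
```

```bash
python3 -c "
from meas import *
s=snap('wrist','wrist17'); goto((.4696,.0157,.215))
for k in blobs(s,'red'): print(cv2.boundingRect(k),np.round(disc(s,k,.072),4),onz(s,*cv2.fitEllipse(k)[0],.072))
"
```

```text
dp cm [-7.000e-02 -1.000e-02  1.077e+01] tcp [0.4695 0.0165 0.3227] gap 1.0 F [-0.5  0.6  0.1] t 25.5
(202, 392, 80, 39) [ 0.5618 -0.0736  0.0274] [ 0.55766344 -0.07573624  0.072     ]
(338, 320, 99, 90) [0.5626 0.0298 0.034 ] [0.56152195 0.03024328 0.072     ]
(259, 185, 113, 115) [0.468  0.0161 0.0358] [0.46703544 0.01651272 0.072     ]
```

View pics/wrist17.png

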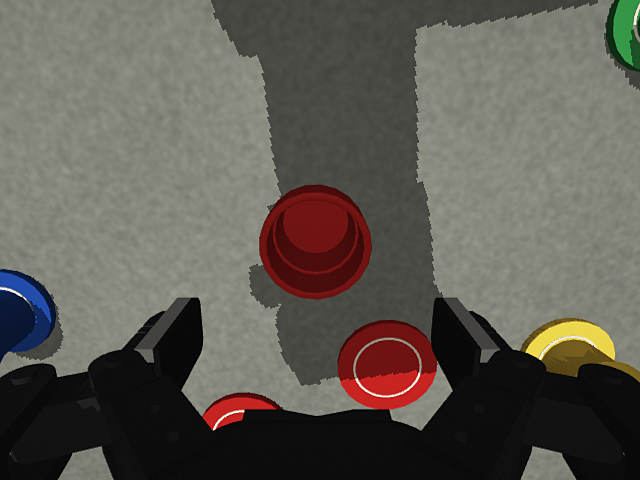

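The red tub at wrist pixel (315,242) is centred between the jaws. Next I grip and lift it.

>>> {"method": "arm_command", "body": {"claw": [1, 1, 1, 1, 1, 1, 1, 1, 1, 1, 0.6, 0.2, -0.5, -1, -1, -1, -1], "dp": [[0, 0, 1], [0, 0, 3], [-0.1, 0, 5], [-0.1, 0, 7], [-0.1, 0, 8.5], [-0.1, 0, 9.7], [-0.1, 0, 10.5], [-0.1, 0, 10.8], [-0.1, 0, 10.8], [-0.1, 0, 10.8], [-0.1, 0, 10.8], [-0.1, 0, 10.8], [-0.1, 0, 10.8], [-0.1, 0, 10.8], [-0.1, 0, 10.8], [-0.1, 0, 10.8], [-0.1, 0, 10.8]], "turn": [0, 0, 0, 0, 0, 0, 0, 0, 0, 0, 0, 0, 0, 0, 0, 0, 0]}}

```text
clock: 26.92
tool_pos: [0.4698, 0.0154, 0.2158]
tcp_rot: [[0.358, 0.934, 0.006], [0.934, -0.358, -0.002], [0.0, 0.006, -1.0]]
ft_force: [-2.7, -0.0, 6.7]
finger_gap: 0.798
```

>>> {"method": "arm_command", "body": {"claw": [-1, -1, -1, -1, -1, -1, -1, -1, -1, -1, -1, -1], "dp": [[0, 0, -0.3], [0, 0, -0.8], [0, 0, -1.5], [0, 0, -2.2], [0, 0, -3], [0, 0, -4], [0, 0, -5], [0, 0, -6], [0, 0, -6], [0, 0, -6], [0, 0, -6], [0, 0, -6]], "turn": [0, 0, 0, 0, 0, 0, 0, 0, 0, 0, 0, 0]}}

```text
clock: 27.92
tool_pos: [0.4693, 0.0155, 0.2754]
tcp_rot: [[0.358, 0.934, 0.005], [0.934, -0.358, -0.002], [-0.0, 0.005, -1.0]]
ft_force: [-0.4, 0.4, -0.7]
finger_gap: 0.795
```

```bash
python3 -c "
from h import *
goto((.632,-.1135,.275))"
```

```text
dp cm [-6.21 19.81  0.14] tcp [0.4693 0.0155 0.2754] gap 0.795 F [-0.4  0.4 -0.7] t 27.9167
```

>>> {"method": "arm_command", "body": {"claw": [-1, -1, -1, -1, -1, -1, -1, -1, -1, -1, -1, -1, -1, -1], "dp": [[-0.3, 0.9, 0], [-0.9, 2.8, 0], [-1.7, 5.3, 0], [-2.5, 8, 0], [-3.3, 10.6, 0], [-4.1, 13.2, 0], [-4.9, 15.7, 0], [-5.5, 17.7, 0], [-6, 19, 0], [-6.2, 19.8, 0], [-6.2, 19.8, 0], [-6.2, 19.8, 0], [-6.2, 19.8, 0], [-6.2, 19.8, 0]], "turn": [0, 0, 0, 0, 0, 0, 0, 0, 0, 0, 0, 0, 0, 0]}}

```text
clock: 29.08
tool_pos: [0.6317, -0.113, 0.2764]
tcp_rot: [[0.358, 0.934, 0.005], [0.934, -0.358, -0.002], [-0.0, 0.005, -1.0]]
ft_force: [-0.1, 0.0, -1.1]
finger_gap: 0.797
```

```bash
python3 -c "
from h import *
t=snap('scene','scene18');goto((.632,-.1135,.2245))"
```

```text
dp cm [-0.03  0.02  5.2 ] tcp [ 0.6317 -0.113   0.2765] gap 0.798 F [-0.3  0.5 -1.3] t 29.1333
```

View pics/scene18.png

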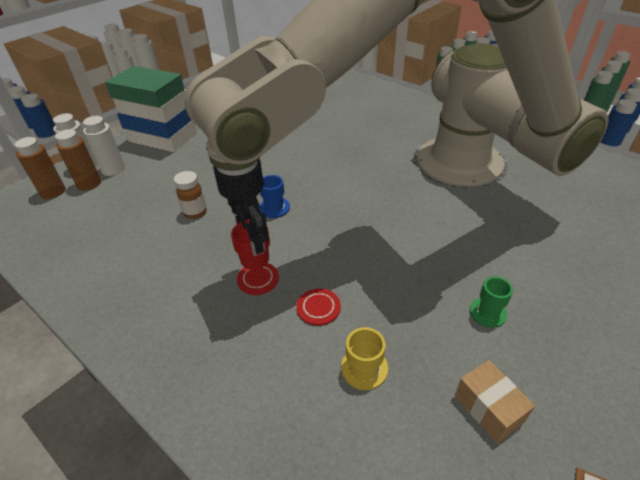

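The red tub hangs over the right-hand red stand at (257,278). The other red disc, at (319,307), stays empty. Lower it.

>>> {"method": "arm_command", "body": {"claw": [-1, -1, -1, -1, -1, -1, -1, -1, -1, -1, -1], "dp": [[0, 0, 1], [0, 0, 2], [0, 0, 3], [0, 0, 3.9], [0, 0, 4.5], [0, 0, 4.8], [0, 0, 5], [0, 0, 5.1], [0, 0, 5.2], [0, 0, 5.25], [0, 0, 5.25]], "turn": [0, 0, 0, 0, 0, 0, 0, 0, 0, 0, 0]}}

```text
clock: 30.05
tool_pos: [0.632, -0.1131, 0.2242]
tcp_rot: [[0.358, 0.934, 0.005], [0.934, -0.358, -0.002], [-0.0, 0.006, -1.0]]
ft_force: [0.4, 0.7, -0.7]
finger_gap: 0.795
```

```bash
python3 -c "
from h import *
t=snap('scene','scene19');s=snap('wrist','wrist19');cv2.imwrite('pics/crop19.png',np.hstack([cv2.resize(t['img'][180:310,190:320,::-1],(400,400)),cv2.resize(s['img'][:,:,::-1],(400,400))])); goto((.632,-.1135,.224))"
```

```text
dp cm [-0.04  0.02  0.03] tcp [ 0.632  -0.1131  0.2243] gap 0.793 F [-0.9 -0.  -1. ] t 30.15
```

View pics/crop19.png

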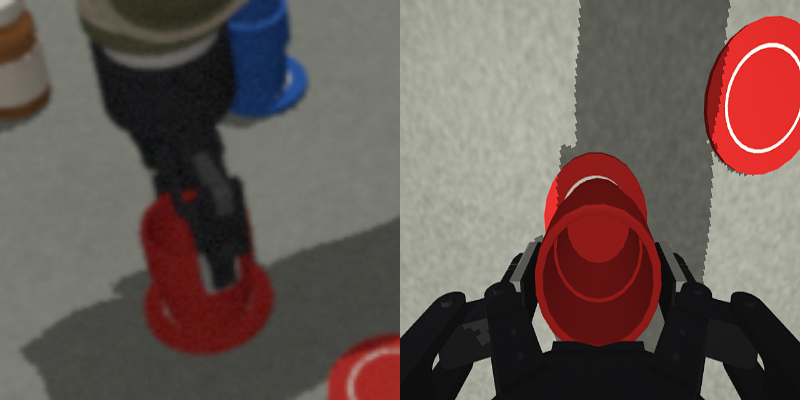

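Red is centred and about 0.5 mm above the stand. I lower it until it touches.

>>> {"method": "arm_command", "body": {"claw": [-1, -1, -1, -1], "dp": [[0, 0, 0.05], [0, 0, 0.08], [0, 0, 0.1], [0, 0, 0.1]], "turn": [0, 0, 0, 0]}}

```text
clock: 30.48
tool_pos: [0.6321, -0.1131, 0.2239]
tcp_rot: [[0.358, 0.934, 0.006], [0.934, -0.358, -0.002], [-0.0, 0.006, -1.0]]
ft_force: [-2.9, 0.4, 6.1]
finger_gap: 0.802
```

>>> {"method": "arm_command", "body": {"claw": [-1, 0.5, 0.8, 1, 1, 1, 1, 1, 1, 1, 1, 1, 1, 1, 1, 1, 1], "dp": [[0, 0, 0], [0, 0, 0], [0, 0, 0], [0, 0, 0], [0, 0, 0], [0, 0, 0], [0, 0, 0], [0, 0, 0], [0, 0, -0.5], [0, 0, -1.5], [0, 0, -3.5], [0, 0, -6], [0, 0, -9], [0, 0, -12], [0, 0, -14], [0, 0, -14], [0, 0, -14]], "turn": [0, 0, 0, 0, 0, 0, 0, 0, 0, 0, 0, 0, 0, 0, 0, 0, 0]}}

```text
clock: 31.9
tool_pos: [0.6311, -0.1127, 0.3656]
tcp_rot: [[0.358, 0.934, 0.009], [0.934, -0.358, -0.003], [-0.0, 0.009, -1.0]]
ft_force: [0.9, 0.0, -0.3]
finger_gap: 0.999
```

```bash
python3 -c "
from h import *
goto((.44,.02,.364))"
```

```text
dp cm [  5.55 -22.59  -0.05] tcp [ 0.6311 -0.1127  0.3656] gap 0.999 F [ 0.9  0.  -0.3] t 31.9
```

Move the arm back over the clear centre so all four tubs can be checked.

>>> {"method": "arm_command", "body": {"claw": [1, 1, 1, 1, 1, 1, 1, 1, 1, 1, 1, 1], "dp": [[0.4, -1.5, 0], [1, -4, 0], [1.7, -7, 0], [2.4, -10, 0], [3.2, -13, 0], [3.9, -16, 0], [4.6, -19, 0], [5.2, -21.5, 0], [5.5, -22.6, 0], [5.5, -22.6, 0], [5.5, -22.6, 0], [5.5, -22.6, 0]], "turn": [0, 0, 0, 0, 0, 0, 0, 0, 0, 0, 0, 0]}}

```text
clock: 32.9
tool_pos: [0.4406, 0.019, 0.3634]
tcp_rot: [[0.358, 0.934, 0.009], [0.934, -0.358, -0.004], [-0.0, 0.01, -1.0]]
ft_force: [-0.4, -0.1, -0.1]
finger_gap: 0.998
```

```bash
python3 -c "
from h import *
t=snap('scene','scene20');s=snap('top','top20')
C=dict(red=(380,208),yellow=(258,196),blue=(437,287),green=(208,297))
cv2.imwrite('pics/crop20.png',np.hstack([cv2.resize(s['img'][v-27:v+27,u-27:u+27,::-1],(200,200),interpolation=cv2.INTER_CUBIC) for u,v in C.values()]))
C=dict(red=(257,262),yellow=(364,350),blue=(274,197),green=(492,300))
cv2.imwrite('pics/crop21.png',np.hstack([cv2.resize(t['img'][v-42:v+42,u-35:u+35,::-1],(200,240),interpolation=cv2.INTER_CUBIC) for u,v in C.values()]))
print('jar',onz(s,508,230,.1),'carton')
for n in ('top','scene'):
  a=pickle.load(open(f'pics/{n}0.pkl','rb'))['img'];b=(s if n=='top' else t)['img']
  for nm,r in (('jar',(slice(210,250),slice(485,525)) if n=='top' else (slice(165,225),slice(165,215))),('carton',(slice(200,250),slice(145,205)) if n=='top' else (slice(355,445),slice(450,535)))):
    print(n,nm,cv2.absdiff(a[r],b[r]).mean())
"
```

```text
jar [ 0.57333012 -0.383647    0.1       ] carton
top jar 0.38479166666666664
top carton 0.3957777777777778
scene jar 8.294222222222222
scene carton 8.436949891067538
```

View pics/crop20.png

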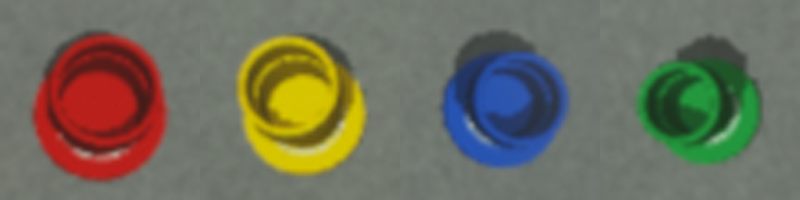

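View pics/crop21.png

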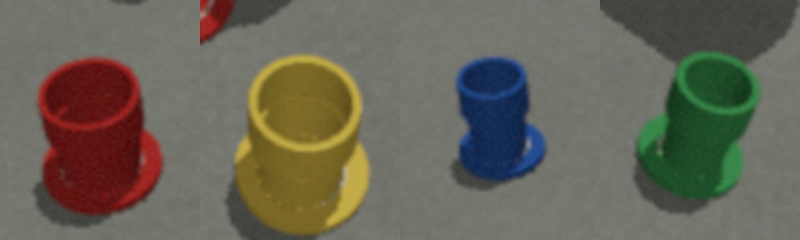

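View pics/top20.png

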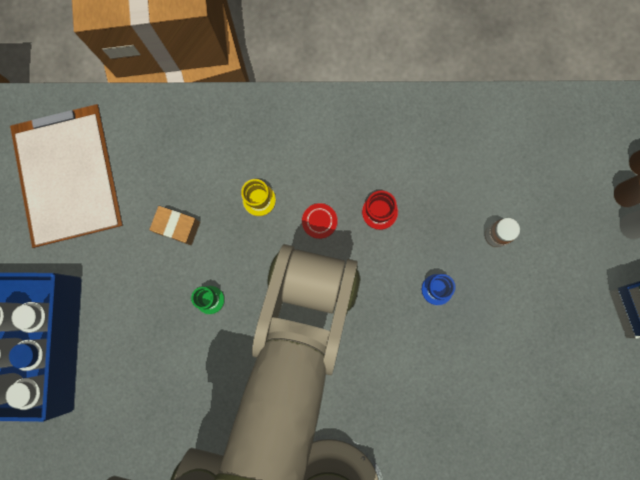

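Top view: all four tubs stand on their stands. One numeric check of rim centres against the stand centres, both from the same camera.

```bash
python3 -c "
from h import *
s=env.snapshot('top')
S=dict(red=(.6303,-.114),yellow=(.6584,.1704),blue=(.4495,-.2445),green=(.4221,.2796))
P=dict(red=(381.4,205.6),yellow=(254.8,193.3),blue=(442.4,287.8),green=(202.9,298.4))
for c in S: print(c,np.round((onz(s,*P[c],.08)[:2]-S[c])*1000,1),'mm')
print(env.read_state()['ft_force'])
env.sign_off()"
```

```text
red [-0.2  0.9] mm
yellow [-1.  -1.1] mm
blue [-0.5  0.2] mm
green [ 0.3 -1.4] mm
[ 0.86103092 -0.32465161 -0.77342049]
the job is handed in; nothing more can be done
```

I took the nest apart from the top (green, blue, yellow, red) and stood each tub upright on the stand of its own colour. The job was handed in at about 33 s, within the 120 s limit. For red I used the right-hand of the two red discs.

**Placement:** In the last top view each rim centre was within about 1.5 mm of its stand's centre, and the scene view showed all four upright. I read the rim centres by eye from enlarged crops. An earlier reading put green about 4 mm off, still inside the 13.5 mm limit.

**Jar and carton:** The top view showed no change around either one. The difference check on the scene camera disagreed, with a mean of about 8 grey levels in both regions. I put that down to lighting or noise and did not look into it. I saw neither of them move in any view.

**Forces:** The highest reading was about 19 N vertical (about 20 N in all), while setting the blue tub down. At hand-in the gripper was open, clear of everything, with about 1 N at the wrist.

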